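Hold a freshly glued rubber stamp in the spring clamp

ROBOT

A 7-joint arm with a two-finger parallel gripper is mounted at the origin on a cart in front of the work surface, level with it; the furniture and walls round the work are solid. World frame = base frame: x ahead of the robot, y to its left, z up, the work surface at z = 0. Lengths are in mm, angles in rad, forces in N, time in s.
With the tool pointing down it reaches from about 425 to 1025 mm from the base axis. Payload 9.4 kg.
Tool frame: the origin (TCP) lies at the very end of the fingers, on their centre line; the grasp point (between the pads) lies 19 mm behind it; z points along the fingers, y is the line along which they close (so a half turn about z gives the same grasp; the last joint's range is limited). The gripper opens to 93 mm and grips with 3 to 60 N. Pads are 15 mm wide; open, the fingers measure 128 mm over their backs; the gripper's body (75 mm by 188 mm) begins 65 mm behind the grasp point.
Start: joints at [1.04, 0.599, -0.003, 1.599, 0.002, 0.943, -0.08], TCP at [317.819, -651.625, 218.618] pointing down, gripper open.
Joint ranges: [-2.57, 2.57], [-0.35, 1.97], [-1.29, 1.29], [0.11, 2.56], [-1.05, 4.19], [0.11, 1.86], [-2.63, 2.63]. Speed limits (rad/s): [2.22, 2.22, 3.01, 3.01, 3.14, 3.14, 3.14].

INTERFACE

Orientations are given as a rotation vector (axis times angle).
In Python, from rig import robot, cams, order, models gives the robot as it stands. The module is installed in compiled form; this text tells all that it offers.
- The arm moves only by the shell command python3 -m crank 'ROWS'. ROWS is JSON, a list of rows, each a list of 5 numbers: the shift along the tool's x, y, z in m, then the turn about the tool's z in rad, then the opening, from 0 (shut) to 1 (fully open). In form: [[x, y, z, yaw, hand], ...]. A call has exactly 5 rows; each row shifts and turns the commanded pose from where the row before left it, along the tool's axes as they then stand; what a row does not reach is not made up. A row lasts 1/12 s, in which the tool goes at most 41.7 mm and 7.16 degrees, less where a joint would pass 70% of its speed; a pose out of reach is approached as far as the arm can. A call is refused whole if a number of a shift passes 0.0417 or a number of a turn 0.125, either way. A call with a gripper value outside its range is refused whole. The fingers move at their own pace and stop on an object; the grip force is fixed at half the most. Time passes only in rows, so rows that do not move let the fingers close, or fill a call up. It gives the time, the measured TCP pose, the force, the opening and the grip force at its end, in the units of the state.
- robot.sense(): the state, without advancing time (a new reading comes with each control period).
- cams.camera(name): name is "scene" or "top" or "wrist"; returns the picture (420x560x3 uint8, blue, green, red); there is no depth.
- cams.camera_model(name): a dict with "K" (3x3 intrinsics, pixels), "pose" (4x4, takes a point from camera to world coordinates). Camera axes: x right, y up, looking along -z (the intrinsics and any distortion apply to the point x, -y, -z); pixel columns grow to the right and rows downward; lengths in mm; the calibration is good to about 2 mm. A picture is of the moment at which its call begins: read the wrist's pose just before it. camera_model takes no time and is no camera call; for the wrist camera it gives the pose at the moment of the call.
- order.sign_off(): hands the job in; it is judged then, once.
Trained networks look in the newest picture that a camera, given by its name, has taken for a name from the list of things; names that differ only in an ending like _2 or _b are one class to them, and where a whole thing is asked for, a point or a joint stands for the part that bears it (a point fixed in the world has none). Each returns a list of dicts, best first, with "confidence" (0 to 1); they miss things now and then, are a little off and sometimes report something else, mostly with a low value. They report only what shows in the picture. A call takes as long as a camera call. They do not tell look-alikes from the thing itself.
- models.regions_of(camera, thing): "mask" (420x560 bool, what is visible of it) and "location" ([column, row] in pixels, amid what is visible of it).
The state is a dict: "time_s": time; "joint_positions": joint angles; "qd": joint speeds; "joint_torque": joint torques, N m; "ee_pos": TCP position; "ee_rot": TCP orientation; "contact_force": force on the tool from outside, world axes, zero at the start; "moment": the same for the moment, N m; "gripper_width": opening from 0.0 (shut) to 1.0 (fully open); "grasp_force": force on a finger pad.
Only numpy, scipy, OpenCV 4.12 (cv2) and the standard library are available. Lean on these libraries where they do the work, as an engineer would, in place of code of your own. Each camera call takes 0.05 s, during which the arm holds its last target. There are 200 camera calls.

TASK

The rubber stamp's wooden block has just been glued: gripping it gently (no more than 15 N a finger), stand it upright in the seat of the small clamp jig, its block lengthwise between the two rails, and let go of it. Then push the clamp's upright black handle toward the fence until its pointer stands between the two raised marks, the sprung pad pressing the stamp against the fence, keep it there for at least three seconds, and finish while still holding it there, as it springs back when let go. Leave the glue stick, the tape roll and the binder clip where they are.

Things in the scene. Friction and masses are not known exactly. Their poses are not given: they have to be found in the camera images.
- stamp: wooden rubber stamp (the only one), standing; about 35 g. Block 20 mm (x) by 46 mm (y) by 17 mm high; above it a wooden handle about 20 x 20 mm, slightly waisted, up to 71 mm. Origin at the centre of its underside, z up, y along the block. Either way round will do in the seat. Good grip: handle, from above, 48 mm above the origin
- clamp: grey clamp jig with aluminium rails, fixed on the desk, base plate 195 x 90 x 8 mm. Origin on the desk top, z up, x along the slide toward the fence. In its frame, mm: seat floor z 8; rails x 25..85, 27 apart about y = 0, flared, tops z 19; fence face x 85, top z 26; pad face at rest x 15, top z 24 (70 mm free for the 46 mm block); raised dark marks x -15 and -7, on the -y side of the slide
- clamp_seat (a point): point on the seat floor at x = 55 mm, y = 0, z = 8 mm of the clamp, where to stand the stamp's origin (stamp's y axis along the clamp's x axis, either way); axes as the clamp's
- jaw (a joint): carriage travel toward the fence (clamp +x), m: 0 at rest, 0.042 at its stop. A return spring drives it back (1.2 N + 40 N/m). The pointer passes the first mark at 0.030 and the second at 0.038; 0.034 is midway. With the stamp seated, pad, stamp and fence are tight at about 0.024, beyond which the pad's spring adds 600 N/m: about 9 N at 0.034
- jaw_handle (a point): middle of the top edge of the rear face (away from the fence) of the upright black handle plate on the carriage; moves with it. Plate 12 mm thick (x), 44 mm wide (y), from 26 to 70 mm above the desk; at rest this point is at x -51, y 0, z 70 mm of the clamp. Push the rear face toward the fence, or pinch the plate from above across its thickness
- pad: black rubber pad on a sprung rod in front of the carriage, 8 x 24 x 14 mm; yields up to 22 mm toward the carriage. Its origin is at the clamp's origin at rest and shifts along x with the pad
- glue_stick: bystander: glue stick standing, 28 mm diameter, 88 mm high, origin under its centre
- tape_roll: bystander: roll of white tape lying flat, 64 mm diameter, 18 mm high, origin under its centre
- binder_clip: bystander: black binder clip standing on its spine, 22 x 32 x 45 mm, origin under its centre
Things that resemble listed ones, but are neither listed nor needed, are in the scene too. Several things have the shape of the stamp; the one meant has the colours described above.

How it is judged:
By the outcome, as a careful person would: the job done as asked, in the order asked, and still so for the second after the job is handed in, while the arm keeps its last pose, push and grip.
It also fails if it takes over 59 s, if anything falls off the work surface, if the arm or the gripper's body presses on something with over 40 N, if the wrist force passes 120 N, or if a joint passes its speed limit or range.

## Working session

There is one attempt and no reset: what is moved stays moved. The work goes in short steps, Python scripts to look and compute and a shell command to move; the robot and the scene stay as the last step left them, time stands still between calls to the robot, and variables do not carry over. Pictures are saved under pics/ and viewed, at most 10 in all, crops included, and the job is handed in when it is done.

```bash
mkdir -p pics; cat > h.py <<'E'
import numpy as np, cv2
from rig import robot, cams, order, models
def ray(cam,px,M=None):
    M=M or cams.camera_model(cam); K=np.array(M["K"]); P=np.array(M["pose"])
    d=np.linalg.inv(K)@[px[0],px[1],1]; d=P[:3,:3]@[d[0],-d[1],-d[2]]
    return P[:3,3],d
def onz(cam,px,z,M=None):
    o,d=ray(cam,px,M); return o+d*(z-o[2])/d[2]
def proj(cam,p,M=None):
    M=M or cams.camera_model(cam); K=np.array(M["K"]); P=np.array(M["pose"])
    c=P[:3,:3].T@(np.array(p)-P[:3,3]); q=K@[c[0],-c[1],-c[2]]; return q[:2]/q[2]
E
python3 - <<'E'
from h import *
a=[]
print(robot.sense()); print({k:v for k,v in cams.camera_model("top").items()})
for c in ["top","scene"]:
    im=cams.camera(c); cv2.imwrite(f"pics/{c}0.png",im); 
    for t in ["stamp","clamp","jaw_handle","pad","glue_stick","tape_roll","binder_clip"]:
        for r in models.regions_of(c,t)[:4]: print(c,t,round(r["confidence"],2),np.round(r["location"]),r["mask"].sum(), onz(c,r["location"],20).round())
E
```

```text
{'time_s': 0.0, 'joint_positions': array([ 1.04029996,  0.60015613, -0.0025255 ,  1.60011089,  0.00181449,
        0.94288968, -0.07982598]), 'qd': array([-1.19746471e-03, -6.74010307e-04, -8.42600369e-04,  7.95543542e-05,
       -7.03249935e-04,  9.42685091e-04,  1.28470346e-04]), 'joint_torque': array([-2.18943374e-04, -7.65053058e+01,  1.49760850e+00, -2.52343208e+01,
       -5.22380322e-02,  1.70031656e-02,  1.34208963e-04]), 'ee_pos': array([ 317.58706966, -651.20683573,  217.74460722]), 'ee_rot': array([-3.05962175e+00, -7.06429171e-01,  8.00897864e-04]), 'contact_force': array([ 0.28327505, -0.1372524 ,  0.27421607]), 'moment': array([0.03098674, 0.01041502, 0.03818793]), 'grasp_force': 0.0, 'gripper_width': 0.9986551326605522}
{'K': array([[493.18210381,   0.        , 280.62019487],
       [  0.        , 493.18210381, 219.08890028],
       [  0.        ,   0.        ,   1.        ]]), 'pose': array([[ 9.10748545e-03,  9.95358882e-01, -9.58005771e-02,
         3.96438841e+02],
       [-9.99908713e-01,  8.10888141e-03, -1.08079403e-02,
        -9.26580787e+01],
       [-9.98094
[... 414 characters left out ...]
andle 0.86 [217. 225.] 543 [492.  66.  20.]
top glue_stick 0.72 [399. 238.] 174 [ 464. -352.   20.]
top tape_roll 0.61 [394. 184.] 572 [ 590. -343.   20.]
scene stamp 0.9 [333. 264.] 603 [ 448. -240.   20.]
scene stamp 0.77 [277. 279.] 652 [ 358. -177.   20.]
scene stamp 0.73 [238. 265.] 584 [367. -97.  20.]
scene stamp 0.72 [301. 233.] 474 [ 526. -143.   20.]
scene clamp 0.87 [217. 215.] 2393 [516.  47.  20.]
scene jaw_handle 0.76 [199. 215.] 647 [501.  81.  20.]
scene jaw_handle 0.71 [289. 250.] 468 [ 457. -150.   20.]
scene glue_stick 0.87 [392. 258.] 846 [ 516. -326.   20.]
scene tape_roll 0.62 [419. 252.] 684 [ 563. -364.   20.]
scene binder_clip 0.75 [331. 225.] 138 [ 589. -180.   20.]
```

View pics/top0.png

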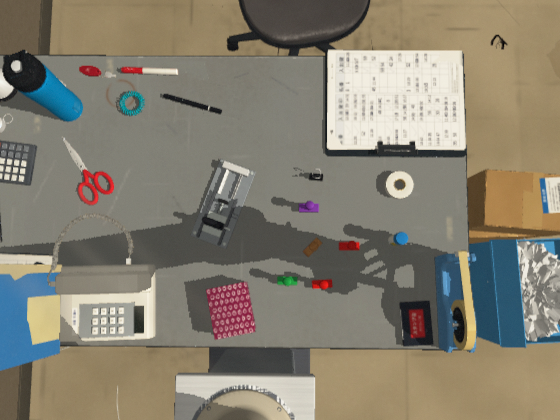

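View pics/scene0.png

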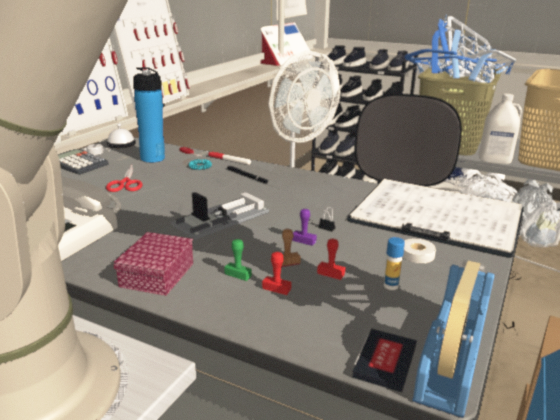

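```bash
python3 - <<'E'
from h import *
t=cv2.imread("pics/top0.png"); s=cv2.imread("pics/scene0.png")
A=cv2.resize(t[150:250,180:280],(400,400),interpolation=2); B=cv2.resize(t[190:290,265:365],(400,400),interpolation=2)
C=cv2.resize(s[180:240,165:285],(400,200),interpolation=2);D=cv2.resize(s[215:275,240:360],(400,200),interpolation=2)
cv2.imwrite("pics/crop1.png",np.vstack([np.hstack([A,B]),np.hstack([C,D])]))
E
```

```text
(no output)
```

View pics/crop1.png

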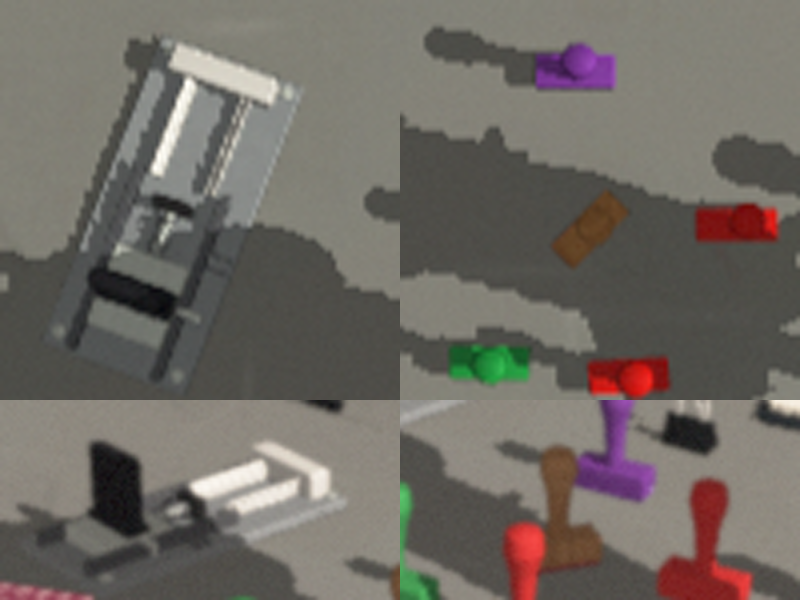

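```bash
python3 - <<'E'
from h import *
a=lambda x,y:(x/4+180,y/4+150); b=lambda x,y:((x-400)/4+265,y/4+190)
M=cams.camera_model("top")
c=[onz("top",a(*p),8,M)[:2] for p in [(163,40),(302,87),(185,397),(48,340)]]
print("plate",np.round(c), np.mean(c,0), [np.linalg.norm(c[i]-c[i-1]).round() for i in range(4)])
u=(c[0]+c[1]-c[2]-c[3]);u/=np.linalg.norm(u);print("yaw",np.arctan2(u[1],u[0]))
f=onz("top",a(222,87),26,M)[:2]; print("fence face",f,"origin",f-85*u)
h=onz("top",a(131,300),70,M)[:2]; print("handle rear",h,"origin",h+51*u)
s=[onz("top",b(*p),17,M)[:2] for p in [(610,193),(628,212),(572,267),(553,245)]]
print("stamp",np.mean(s,0),[np.linalg.norm(s[i]-s[i-1]).round() for i in range(4)])
v=s[0]+s[1]-s[2]-s[3];print("yaw",np.arctan2(v[1],v[0]), onz("top",b(597,220),71,M))
from scipy.spatial.transform import Rotation as R
print(R.from_rotvec(robot.sense()["ee_rot"]).as_matrix().round(3))
W=cams.camera_model("wrist");print(np.round(W["pose"],3),W["K"])
E
```

```text
plate [[646.  63.]
 [618. -20.]
 [435.  45.]
 [468. 126.]] [541.85186459  53.54755805] [np.float64(189.0), np.float64(87.0), np.float64(194.0), np.float64(87.0)]
yaw -0.34267213897987836
fence face [614.5454496   25.33842363] origin [534.48733456  53.89885458]
handle rear [486.43111573  68.89675724] origin [534.46598475  51.76049867]
stamp [ 441.22463925 -154.74075383] [np.float64(45.0), np.float64(15.0), np.float64(45.0), np.float64(17.0)]
yaw -0.8068607372538258 [ 444.1753636  -155.18764941   71.        ]
[[ 0.899  0.438 -0.   ]
 [ 0.438 -0.899 -0.   ]
 [-0.     0.    -1.   ]]
[[ 4.39000e-01  8.65000e-01  2.44000e-01  3.85380e+02]
 [-8.99000e-01  4.22000e-01  1.19000e-01 -6.17994e+02]
 [-0.00000e+00 -2.71000e-01  9.63000e-01  3.84288e+02]
 [ 0.00000e+00  0.00000e+00  0.00000e+00  1.00000e+00]] [[301.46420322   0.         283.00666371]
 [  0.         301.46420322 208.3204097 ]
 [  0.           0.           1.        ]]
```

The candidates in the top picture are purple (308,207), red (349,246), red (321,284), green (288,281) and brown wood (313,247). Only the brown one has the wooden colour in both enlarged views, so it is the stamp. The clamp's fence is at the far end, around (236,168), and its handle is at (214,223).

```bash
python3 -m crank '[[0.025,-0.03,-0.01,0,1],[0.025,-0.03,-0.01,0,1],[0.025,-0.03,-0.01,0,1],[0.025,-0.03,-0.01,0,1],[0.025,-0.03,-0.01,0,1]]'
python3 -m crank '[[0.025,-0.03,0,0,1],[0.025,-0.03,0,0,1],[0.025,-0.03,0,0,1],[0.025,-0.03,0,0,1],[0.025,-0.03,0,0,1]]'
python3 -m crank '[[0.025,-0.03,0,0,1],[0.025,-0.03,0,0,1],[0.025,-0.03,0,0,1],[0,0,0,0.1,1],[0,0,0,0.1,1]]'
python3 -m crank '[[0,0,0.01,0.12,1],[0,0,0.01,0.12,1],[0,0,0.01,0.12,1],[0,0,0.01,0.12,1],[0,0,0.01,0.12,1]]'
python3 -m crank '[[0,0,0,0.12,1],[0,0,0,0.12,1],[0,0,0,0.12,1],[0,0,0,0.1,1],[0,0,0,0,1]]'
python3 - <<'E'
from h import *
from scipy.spatial.transform import Rotation as R
s=robot.sense();print(s,R.from_rotvec(s["ee_rot"]).as_matrix().round(3))
M=cams.camera_model("wrist");im=cams.camera("wrist");cv2.imwrite("pics/w1.png",im)
for r in models.regions_of("wrist","stamp"):
    c=cv2.minAreaRect(np.argwhere(r["mask"])[:,::-1].astype(np.float32)); print(r["confidence"],r["location"],c,onz("wrist",r["location"],20,M),cv2.mean(im,r["mask"].astype(np.uint8))[:3])
E
```

```text
time_s: 1.22
ee_pos: [364.5, -460.2, 269.1]
ee_rot: [3.061, 0.706, 0.0]
contact_force: [1.3, 0.3, -0.3]
gripper_width: 1.003
grasp_force: 0.0
time_s: 1.63
ee_pos: [411.1, -270.6, 269.0]
ee_rot: [3.061, 0.706, 0.001]
contact_force: [1.6, 0.9, -0.1]
gripper_width: 0.997
grasp_force: 0.0
time_s: 2.05
ee_pos: [439.7, -156.2, 269.0]
ee_rot: [-3.116, -0.398, -0.001]
contact_force: [-0.5, -1.2, -1.1]
gripper_width: 0.999
grasp_force: 0.0
time_s: 2.47
ee_pos: [439.1, -158.7, 218.4]
ee_rot: [3.093, -0.55, 0.001]
contact_force: [-0.6, -0.4, -0.2]
gripper_width: 0.998
grasp_force: 0.0
time_s: 2.88
ee_pos: [439.1, -158.5, 218.7]
ee_rot: [2.887, -1.238, 0.0]
contact_force: [-0.9, -0.1, 0.5]
gripper_width: 0.999
grasp_force: 0.0
{'time_s': 2.8833, 'joint_positions': array([ 0.10674616,  0.29350611,  0.15071013,  2.17988123, -0.06960479,
        0.67225536, -2.07564894]), 'qd': array([ 1.83801204e-02, -1.60910371e-03, -3.37874083e-02, -2.29967168e-03,
        2.15540131e-02,  1.35298609e-05,  1.65985934e-01]), 'joint_torque': array([ -0.43578926, -44.87398982,   2.39122018, -19.46346223,
        -0
[... 980 characters left out ...]
359 -234.71446265   20.        ] (33.13427109974425, 36.66624040920716, 155.17135549872123)
0.73 [340.2, 220.4] ((342.2823486328125, 223.1706085205078), (31.454919815063477, 36.55278396606445), 40.601295471191406) [ 356.58149218 -176.66548734   20.        ] (29.420238095238098, 32.650000000000006, 150.20000000000002)
0.69 [279.8, 191.0] ((278.0, 186.5), (37.0, 16.0), 90.0) [ 438.38804908 -151.52914177   20.        ] (59.39441535776614, 100.06631762652705, 142.77137870855148)
0.28 [120.0, 253.0] ((118.0384521484375, 250.69229125976562), (30.23116111755371, 21.63330841064453), 33.690067291259766) [533.00768102  53.03470345  20.        ] (76.50806451612904, 80.71505376344086, 82.38440860215054)
```

View pics/w1.png

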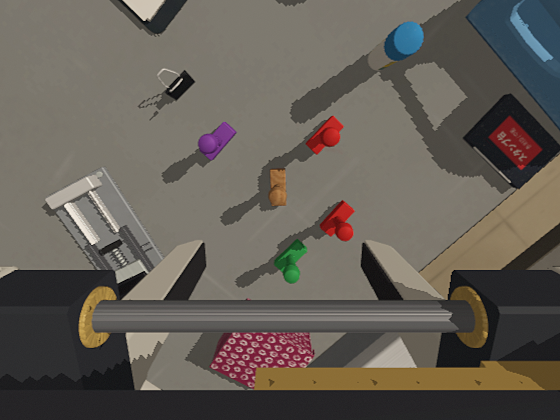

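The wrist view shows the wooden stamp at (278,187), with its block vertical in the picture, so the tool yaw already matches. The handle top is near (278,197). I'll work out the offset and look again lower down.

```bash
cat >> h.py <<'E'
from scipy.spatial.transform import Rotation as R
def totool(p):
    s=robot.sense(); m=R.from_rotvec(s["ee_rot"]).as_matrix(); return m.T@(np.array(p)-s["ee_pos"])
E
python3 - <<'E'
from h import *
for px,z in [((278.5,169),17),((278.5,187),17),((278,198),69)]:
    p=onz("wrist",px,z); print(p.round(1),totool(p).round(1))
E
```

```text
[ 458.1 -169.7   17. ] [ 21.2  -5.9 201.7]
[ 442.6 -153.5   17. ] [ -1.2  -6.  201.7]
[ 441.5 -152.7   69. ] [ -2.5  -5.8 149.7]
```

```bash
python3 -m crank '[[-0.002,-0.006,0.02,0,1],[0,0,0.03,0,1],[0,0,0.03,0,1],[0,0,0.02,0,1],[0,0,0,0,1]]'
python3 - <<'E'
from h import *
M=cams.camera_model("wrist");im=cams.camera("wrist");s=robot.sense();print(s["ee_pos"])
print(R.from_rotvec(s["ee_rot"]).as_matrix().round(3)[0])
cv2.imwrite("pics/w2.png",cv2.resize(im[100:300,180:380],(600,600),interpolation=2))
for r in models.regions_of("wrist","stamp")[:4]:
    print(r["confidence"],r["location"],totool(onz("wrist",r["location"],30,M)).round(1))
E
```

```text
time_s: 3.4
ee_pos: [440.3, -152.5, 115.7]
ee_rot: [2.891, -1.227, -0.008]
contact_force: [-1.3, 0.9, 0.0]
gripper_width: 0.999
grasp_force: 0.0
[ 440.8956277  -152.81737227  117.37745575]
[ 0.694 -0.72  -0.004]
0.93 [353.3, 242.3] [-29.3  63.2  88.6]
0.71 [281.5, 209.8] [ 1.  -1.1 88.6]
0.71 [351.8, 137.7] [62.  56.  88.5]
0.68 [297.2, 290.2] [-77.6  13.7  88.7]
```

View pics/w2.png

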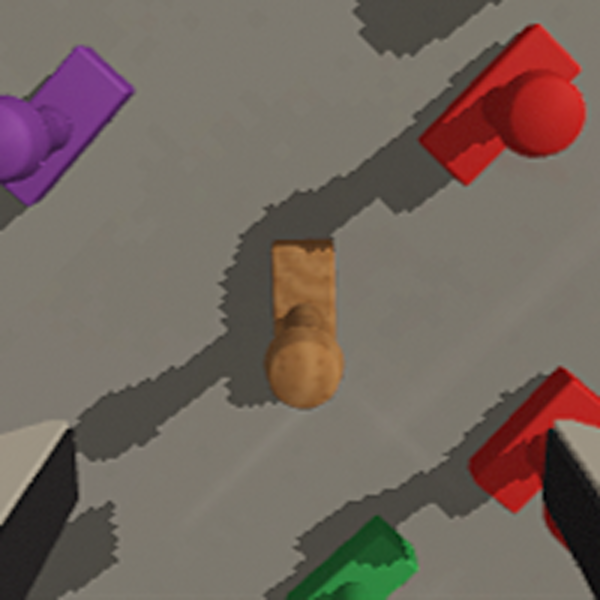

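The wooden stamp's head is at about (282,223) in the full picture and its block's far edge at row 180. It sits close to midway between the fingers, and the neighbours are clear of them.

```bash
python3 -m crank '[[0,0,0,0,0.55],[0,0,0,0,0.55],[0,0,0,0,0.55],[0,0,0,0,0.55],[0,0,0,0,0.55]]'
python3 - <<'E'
from h import *
f=lambda x,y:(180+x/3,100+y/3)
for px,z in [(f(304,240),17),(f(305,368),61)]:
    p=onz("wrist",px,z); print(p.round(1),totool(p).round(1))
E
```

```text
time_s: 3.92
ee_pos: [442.2, -153.1, 119.3]
ee_rot: [-2.89, 1.232, -0.002]
contact_force: [-0.1, 0.1, -0.6]
gripper_width: 0.693
grasp_force: 0.0
[ 461.5 -170.3   17. ] [ 25.7  -1.9 102.3]
[ 443.3 -152.    61. ] [-0.  -1.5 58.3]
```

```bash
python3 -m crank '[[0.001,-0.002,0.02,0,0.5],[0,0,0.03,0,0.5],[0,0,0.025,0,0.5],[0,0,0.015,0,0.5],[0,0,0,0,0.5]]'
python3 -m crank '[[0,0,0,0,0.4],[0,0,0,0,0.35],[0,0,0,0,0.3],[0,0,0,0,0.28],[0,0,0,0,0.28]]'
python3 -m crank '[[0,0,0,0,0.26],[0,0,0,0,0.26],[0,0,0,0,0.25],[0,0,0,0,0.25],[0,0,0,0,0.25]]'
```

```text
time_s: 4.33
ee_pos: [443.1, -152.0, 26.4]
ee_rot: [2.89, -1.232, -0.006]
contact_force: [-0.6, -0.2, -0.5]
gripper_width: 0.5
grasp_force: 0.0
time_s: 4.75
ee_pos: [444.5, -152.5, 29.5]
ee_rot: [-2.89, 1.232, -0.002]
contact_force: [1.8, 0.5, -0.6]
gripper_width: 0.282
grasp_force: 0.0
time_s: 5.17
ee_pos: [444.0, -152.4, 28.6]
ee_rot: [2.89, -1.232, -0.0]
contact_force: [-0.3, 0.5, -0.2]
gripper_width: 0.252
grasp_force: 0.0
```

```bash
python3 -m crank '[[0,0,0,0,0.24],[0,0,0,0,0.23],[0,0,0,0,0.225],[0,0,0,0,0.22],[0,0,0,0,0.22]]'
python3 -m crank '[[0,0,0,0,0.215],[0,0,0,0,0.215],[0,0,0,0,0.21],[0,0,0,0,0.21],[0,0,0,0,0.21]]'
```

```text
time_s: 5.58
ee_pos: [444.0, -152.4, 28.6]
ee_rot: [2.89, -1.232, -0.0]
contact_force: [0.1, -0.8, -0.0]
gripper_width: 0.218
grasp_force: 0.5
time_s: 6.0
ee_pos: [444.0, -152.3, 28.6]
ee_rot: [2.89, -1.232, -0.0]
contact_force: [-0.6, -0.7, -0.4]
gripper_width: 0.213
grasp_force: 7.0
```

```bash
python3 -m crank '[[0,0,-0.005,0,0.21],[0,0,-0.02,0,0.21],[0,0,-0.03,0,0.21],[0,0,-0.03,0,0.21],[0,0,-0.025,0,0.21]]'
python3 -m crank '[[0,0,-0.02,-0.1,0.21],[0,0,0,-0.1,0.21],[0,0,0,-0.1,0.21],[0,0,0,-0.1,0.21],[0,0,0,-0.064,0.21]]'
python3 -m crank '[[0.005,-0.015,0,0,0.21],[0.009,-0.028,0,0,0.21],[0.009,-0.028,0,0,0.21],[0.009,-0.028,0,0,0.21],[0.009,-0.028,0,0,0.21]]'
python3 -m crank '[[0.009,-0.028,0,0,0.21],[0.009,-0.028,0,0,0.21],[0.009,-0.028,0,0,0.21],[0.004,-0.013,0,0,0.21],[0,0,0,0,0.21]]'
python3 - <<'E'
from h import *
M=cams.camera_model("wrist");im=cams.camera("wrist");s=robot.sense();print(s["ee_pos"],s["grasp_force"])
print(R.from_rotvec(s["ee_rot"]).as_matrix().round(4)[0])
cv2.imwrite("pics/w3.png",cv2.resize(im[30:330,80:480],(800,600),interpolation=2))
E
```

```text
time_s: 6.42
ee_pos: [443.8, -152.4, 140.5]
ee_rot: [-2.89, 1.233, -0.0]
contact_force: [0.5, -1.3, -0.6]
gripper_width: 0.217
grasp_force: 7.0
time_s: 6.83
ee_pos: [443.9, -152.4, 159.3]
ee_rot: [3.097, -0.526, 0.001]
contact_force: [-0.3, 0.5, -0.9]
gripper_width: 0.215
grasp_force: 7.0
time_s: 7.25
ee_pos: [525.7, -45.5, 159.0]
ee_rot: [3.095, -0.536, 0.0]
contact_force: [0.7, -0.6, -0.1]
gripper_width: 0.213
grasp_force: 7.0
time_s: 7.67
ee_pos: [588.4, 37.8, 158.6]
ee_rot: [-3.095, 0.528, -0.001]
contact_force: [-0.2, 1.0, -0.6]
gripper_width: 0.212
grasp_force: 7.0
[586.9770972   35.34826387 158.4849707 ] 6.960663519857917
[ 9.427e-01 -3.336e-01 -4.000e-04]
```

View pics/w3.png

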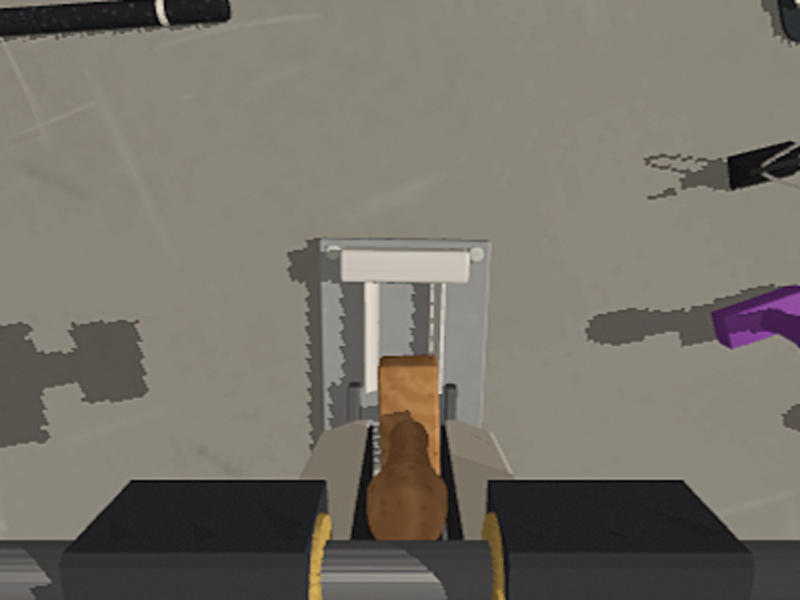

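The held stamp hangs straight, with its block's far edge at crop (409,357). The fence's front top edge runs from (341,281) to (469,281) and the plate's far corners are at (321,240) and (490,241). All of this lines up with the tool.

```bash
python3 - <<'E'
from h import *
f=lambda x,y:(80+x/2,30+y/2)
for n,px,z in [("fL",(341,281),26),("fR",(469,281),26),("pL",(321,240),8),("pR",(490,241),8),("pR2",(485,400),8),("railLin",(378,300),19),("railRin",(430,300),19),("blockL",(380,358),146.5),("blockR",(438,357),146.5)]:
    p=onz("wrist",f(*px),z); print(n,p.round(1),totool(p).round(1))
E
```

```text
fL [626.1  56.3  26. ] [ 30.  -32.9 132.5]
fR [605.   -3.5  26. ] [ 30.   30.6 132.5]
pL [647.5  61.1   8. ] [ 48.5 -44.5 150.5]
pR [617.9 -21.    8. ] [ 48.   42.8 150.5]
pR2 [535.6   7.5   8. ] [-39.1  43.3 150.5]
railLin [610.  43.  19.] [ 19.1 -15.  139.5]
railRin [601.1  17.9  19. ] [ 19.1  11.7 139.5]
blockL [612.9  35.3 146.5] [24.5 -8.6 12. ]
blockR [607.3  18.5 146.5] [24.8  9.1 12. ]
```

```bash
python3 -m crank '[[-0.001,-0.0015,0.02,0,0.21],[0,0,0.03,0,0.21],[0,0,0.025,0,0.21],[0,0,0.015,0,0.21],[0,0,0,0,0.21]]'
python3 - <<'E'
from h import *
M=cams.camera_model("wrist");im=cams.camera("wrist");s=robot.sense();print(s["ee_pos"],s["grasp_force"])
cv2.imwrite("pics/w4.png",cv2.resize(im[100:300,180:380],(600,600),interpolation=2))
E
```

```text
time_s: 8.13
ee_pos: [583.6, 33.8, 66.0]
ee_rot: [3.093, -0.537, -0.008]
contact_force: [-0.1, -0.6, -0.4]
gripper_width: 0.215
grasp_force: 7.0
[584.56581407  34.11615049  67.55719203] 6.95822232941282
```

View pics/w4.png

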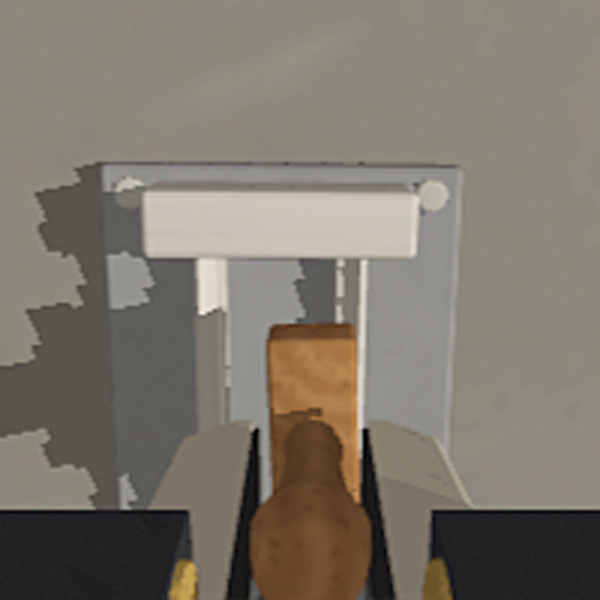

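The slot's centre (crop column 284) is left of the block (312), so the last picture was taken while the arm was still settling. I'll let it settle and measure again.

```bash
python3 -m crank '[[0,0,0,0,0.21],[0,0,0,0,0.21],[0,0,0,0,0.21],[0,0,0,0,0.21],[0,0,0,0,0.21]]'
python3 - <<'E'
from h import *
import pickle
s=robot.sense();M=cams.camera_model("wrist");im=cams.camera("wrist");print(s["ee_pos"],s["ee_rot"],robot.sense()["ee_pos"])
pickle.dump((M,s),open("m5.pkl","wb"))
cv2.imwrite("pics/w5.png",cv2.resize(im[100:300,180:380],(600,600),interpolation=2))
E
```

```text
time_s: 8.6
ee_pos: [586.9, 36.2, 69.4]
ee_rot: [-3.095, 0.535, -0.002]
contact_force: [-0.4, -0.3, -0.9]
gripper_width: 0.213
grasp_force: 7.0
[586.90470068  36.23400855  69.40244628] [-3.09540580e+00  5.34759902e-01 -1.81664107e-03] [586.81412516  36.22623702  69.22419092]
```

View pics/w5.png

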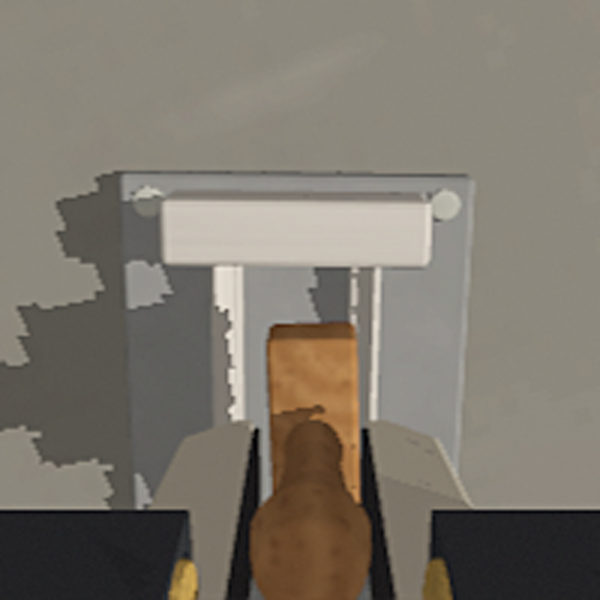

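```bash
python3 - <<'E'
from h import *
import pickle
M,s=pickle.load(open("m5.pkl","rb")); m=R.from_rotvec(s["ee_rot"]).as_matrix(); print(m.round(4))
f=lambda x,y:(180+x/3,100+y/3)
for n,px,z in [("fL",(162,265),26),("fR",(432,265),26),("pL",(122,176),8),("pR",(474,178),8),("pR2",(460,480),8),("railLin",(244,290),19),("railRin",(352,290),19),("blockL",(268,335),57.5),("blockR",(357,335),57.5),("head",(311,545),102)]:
    p=onz("wrist",f(*px),z,M); print(n,p.round(1),(m.T@(p-s["ee_pos"])).round(1))
E
```

```text
[[ 9.420e-01 -3.355e-01  1.200e-03]
 [-3.355e-01 -9.420e-01  1.000e-04]
 [ 1.100e-03 -5.000e-04 -1.000e+00]]
fL [627.8  59.2  26. ] [ 30.8 -35.3  43.5]
fR [606.4  -0.8  26. ] [30.8 28.4 43.4]
pL [649.5  64.1   8. ] [ 49.6 -47.2  61.5]
pR [619.6 -18.4   8. ] [49.1 40.5 61.4]
pR2 [542.1   8.9   8. ] [-33.1  40.8  61.3]
railLin [614.2  44.1  19. ] [ 23.  -16.6  50.4]
railRin [605.3  19.2  19. ] [23.   9.9 50.4]
blockL [611.4  37.1  57.5] [22.8 -9.  11.9]
blockR [605.3  19.9  57.5] [22.8  9.2 11.9]
head [586.9  36.5 102. ] [ -0.   -0.3 -32.6]
```

```bash
python3 -m crank '[[0.0005,-0.0035,0.005,0,0.21],[0,0,0.005,0,0.21],[0,0,0.005,0,0.21],[0,0,0.005,0,0.21],[0,0,0,0,0.21]]'
python3 -m crank '[[0,0,0,0,0.21],[0,0,0,0,0.21],[0,0,0,0,0.21],[0,0,0,0,0.21],[0,0,0,0,0.21]]'
python3 - <<'E'
from h import *
import pickle
s=robot.sense();M=cams.camera_model("wrist");im=cams.camera("wrist")
pickle.dump((M,s),open("m6.pkl","wb"))
cv2.imwrite("pics/w6.png",cv2.resize(im[100:300,180:380],(600,600),interpolation=2))
E
```

```text
time_s: 9.07
ee_pos: [587.5, 39.3, 47.2]
ee_rot: [3.095, -0.534, -0.003]
contact_force: [0.7, -1.0, 0.2]
gripper_width: 0.213
grasp_force: 7.0
time_s: 9.48
ee_pos: [588.4, 39.4, 48.8]
ee_rot: [-3.096, 0.535, -0.001]
contact_force: [0.3, 0.8, -0.0]
gripper_width: 0.215
grasp_force: 7.0
```

View pics/w6.png

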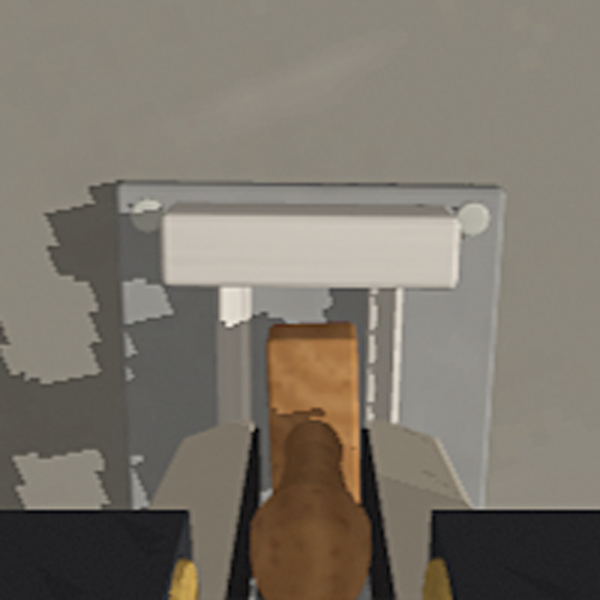

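The block (crop columns 268–357) is now centred between the rails (250–370), so I'll lower it.

```bash
python3 -m crank '[[0,-0.0005,0.003,0,0.21],[0,0,0.003,0,0.21],[0,0,0.003,0,0.21],[0,0,0.002,0,0.21],[0,0,0,0,0.21]]'
python3 -m crank '[[0,0,0,0,0.21],[0,0,0.0005,0,0.21],[0,0,0,0,0.21],[0,0,0,0,0.21],[0,0,0,0,0.21]]'
```

```text
time_s: 9.95
ee_pos: [588.0, 39.8, 36.9]
ee_rot: [3.095, -0.535, -0.001]
contact_force: [-0.1, -0.2, -0.9]
gripper_width: 0.214
grasp_force: 7.0
time_s: 10.37
ee_pos: [588.4, 39.8, 37.2]
ee_rot: [-3.096, 0.535, -0.0]
contact_force: [-0.0, 0.2, 0.3]
gripper_width: 0.212
grasp_force: 7.0
```

```bash
python3 -m crank '[[0,0,0.0006,0,0.21],[0,0,0,0,0.21],[0,0,0,0,0.22],[0,0,0,0,0.23],[0,0,0,0,0.25]]'
python3 -m crank '[[0,0,0,0,0.3],[0,0,0,0,0.4],[0,0,0,0,0.5],[0,0,0,0,0.5],[0,0,0,0,0.5]]'
python3 -m crank '[[0,0,-0.01,0,0.5],[0,0,-0.03,0,0.5],[0,0,-0.04,0,0.5],[0,0,-0.04,0,0.5],[0,0,-0.02,0,0.5]]'
python3 -m crank '[[-0.02,0,0,0,0],[-0.04,0,0,0,0],[-0.04,0,0,0,0],[-0.04,0,0,0,0],[0,0,0,0,0]]'
python3 -m crank '[[0,0,0,0,0],[0,0,0,0,0],[0,0,0,0,0],[0,0,0,0,0],[0,0,0,0,0]]'
python3 - <<'E'
from h import *
import pickle
s=robot.sense();M=cams.camera_model("wrist");im=cams.camera("wrist");print(s["ee_pos"],s["gripper_width"])
pickle.dump((M,s),open("m7.pkl","wb"))
t=cams.camera("scene"); cv2.imwrite("pics/s7f.png",t)
a=cv2.resize(im[30:330,180:380],(400,600),interpolation=2); b=cv2.resize(t[170:260,170:290],(400,300),interpolation=2);
tt=cams.camera("top"); c=cv2.resize(tt[150:245,185:270],(400,300),interpolation=2)
cv2.imwrite("pics/w7.png",np.hstack([a,np.vstack([b,c])]))
for r in models.regions_of("wrist","jaw_handle")[:2]: print(r["confidence"],r["location"])
E
```

```text
time_s: 10.78
ee_pos: [588.4, 39.8, 36.5]
ee_rot: [3.096, -0.535, -0.0]
contact_force: [-0.5, 0.4, 0.6]
gripper_width: 0.246
grasp_force: 0.0
time_s: 11.2
ee_pos: [588.4, 39.8, 36.5]
ee_rot: [3.096, -0.535, -0.0]
contact_force: [0.1, 1.4, -0.6]
gripper_width: 0.49
grasp_force: 0.0
time_s: 11.62
ee_pos: [589.7, 39.8, 181.5]
ee_rot: [-3.094, 0.535, -0.007]
contact_force: [1.1, -0.1, 0.9]
gripper_width: 0.499
grasp_force: 0.0
time_s: 12.03
ee_pos: [448.8, 88.0, 176.9]
ee_rot: [3.095, -0.529, -0.008]
contact_force: [-1.1, -1.1, -0.8]
gripper_width: 0.191
grasp_force: 0.0
time_s: 12.45
ee_pos: [457.3, 86.4, 176.4]
ee_rot: [3.095, -0.537, 0.0]
contact_force: [0.4, 0.6, -0.4]
gripper_width: 0.005
grasp_force: 0.0
[457.33321891  86.44472531 176.40447412] 0.00507224051576959
0.6 [286.8, 154.5]
```

View pics/w7.png

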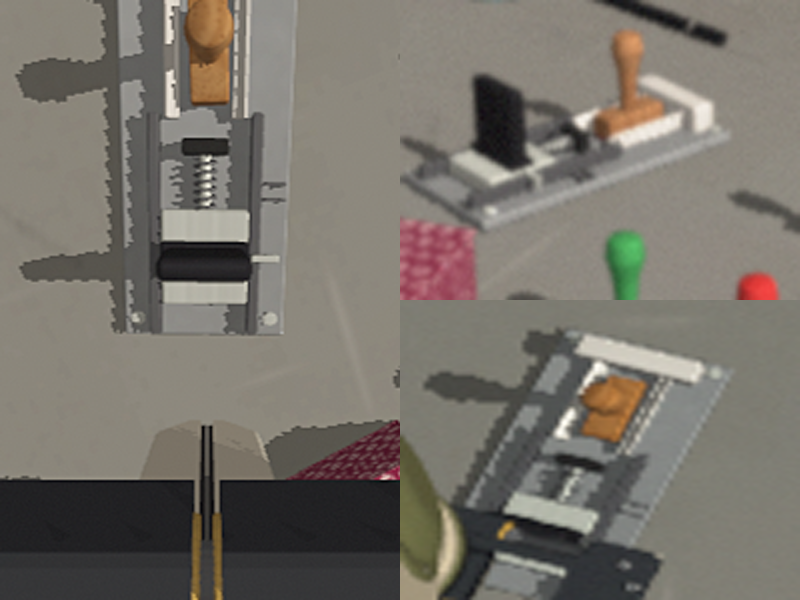

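The stamp stands upright in the seat, between the rails and released. The handle's rear top edge is near wrist pixel (283,170), the pointer is at (312,159), and the raised marks are at (316,123) and (316,129). My viewing allowance is used up, so I'll work numerically from here.

```bash
python3 - <<'E'
from h import *
import pickle
M,s=pickle.load(open("m7.pkl","rb"))
u=np.array([.942,-.3355]);v=np.array([.3355,.942]);o=np.array([537.,57.7])
cl=lambda p:np.round([(p[:2]-o)@u,(p[:2]-o)@v],1)
f=lambda x,y:(180+x/2,30+y/2)
print("tcp",cl(s["ee_pos"]))
for n,px,z in [("rearL",(158,281),70),("rearR",(252,281),70),("ptr",(265,259),14),("m1",(272,198),11),("m2",(272,185),11),("ptrend",(280,259),14),("plate",(283,333),8),("padface",(205,140),24)]:
    print(n,cl(onz("wrist",f(*px),z,M)))
E
```

```text
tcp [-84.7   0.3]
rearL [-50.7  22.7]
rearR [-50.8 -19.9]
ptr [-47.3 -31. ]
m1 [-15.4 -34.2]
m2 [ -8.8 -34. ]
ptrend [-47.3 -39.1]
plate [-89.8 -42.9]
padface [12.7  1.3]
```

```bash
python3 -m crank '[[0,-0.001,0.02,0,0],[0,0,0.04,0,0],[0,0,0.035,0,0],[0,0,0.025,0,0],[0,0,0.014,0,0]]'
python3 -m crank '[[0,0,0,0,0],[0,0,0,0,0],[0.003,0,0,0,0],[0.006,0,0,0,0],[0.005,0,0,0,0]]'
python3 -m crank '[[0.003,0,0,0,0],[0.003,0,0,0,0],[0.003,0,0,0,0],[0.002,0,0,0,0],[0,0,0,0,0]]'
python3 -m crank '[[0.003,0,0,0,0],[0.003,0,0,0,0],[0.003,0,0,0,0],[0.003,0,0,0,0],[0,0,0,0,0]]'
```

```text
time_s: 13.07
ee_pos: [456.0, 87.5, 39.8]
ee_rot: [3.095, -0.535, -0.004]
contact_force: [0.1, 0.9, -0.7]
gripper_width: 0.004
grasp_force: 0.0
time_s: 13.48
ee_pos: [471.5, 83.0, 43.7]
ee_rot: [-3.095, 0.535, -0.004]
contact_force: [1.6, 0.0, 0.3]
gripper_width: 0.004
grasp_force: 0.0
time_s: 13.9
ee_pos: [480.6, 79.2, 42.6]
ee_rot: [-3.096, 0.535, 0.0]
contact_force: [-1.2, 0.7, -0.2]
gripper_width: 0.006
grasp_force: 0.6
time_s: 14.32
ee_pos: [492.1, 75.0, 42.4]
ee_rot: [3.095, -0.536, -0.0]
contact_force: [-1.6, 0.3, 1.8]
gripper_width: 0.009
grasp_force: 0.8
```

```bash
python3 -m crank '[[0.003,0,0,0,0],[0.003,0,0,0,0],[0.003,0,0,0,0],[0.003,0,0,0,0],[0,0,0,0,0]]'
python3 -m crank '[[0.002,0,0,0,0],[0.002,0,0,0,0],[0.002,0,0,0,0],[0,0,0,0,0],[0,0,0,0,0]]'
cat > m.py <<'E'
from h import *
u=np.array([.942,-.3355]);v=np.array([.3355,.942]);o=np.array([537.,57.7])
s=robot.sense();M=cams.camera_model("wrist");im=cv2.cvtColor(cams.camera("wrist"),6);p=(s["ee_pos"][:2]-o)
print("tcp",(p@u).round(1),(p@v).round(1),"F",(s["contact_force"][:2]@u).round(1))
def prof(y,z,xs):
    r=[]
    for x in xs:
        q=proj("wrist",[*(o+x*u+y*v),z],M); r.append(int(im[int(round(q[1])),int(round(q[0]))]) if 0<=q[1]<420 else -1)
    return r
xs=np.arange(-50,10,2.); print(xs.astype(int).tolist())
for y in (-29,-31,-33): print("ptr",y,prof(y,14,xs))
for y in (-33,-36,-39): print("mrk",y,prof(y,11,xs))
for n in ("jaw_handle","pad","stamp"):
  for r in models.regions_of("wrist",n)[:1]:
    rows=np.argwhere(r["mask"]); 
    print(n,round(r["confidence"],2),np.round(r["location"]),rows.min(0),rows.max(0))
E
python3 m.py
```

```text
time_s: 14.73
ee_pos: [503.4, 70.9, 42.4]
ee_rot: [3.095, -0.536, -0.0]
contact_force: [-1.8, -1.3, 0.3]
gripper_width: 0.004
grasp_force: 1.2
time_s: 15.15
ee_pos: [507.8, 69.2, 42.4]
ee_rot: [3.095, -0.535, -0.003]
contact_force: [-5.2, -0.2, 2.5]
gripper_width: 0.001
grasp_force: 2.7
tcp -31.4 1.1 F -4.8
[-50, -48, -46, -44, -42, -40, -38, -36, -34, -32, -30, -28, -26, -24, -22, -20, -18, -16, -14, -12, -10, -8, -6, -4, -2, 0, 2, 4, 6, 8]
ptr -29 [149, 148, 149, 148, 154, 157, 156, 156, 153, 149, 149, 151, 151, 151, 152, 189, 192, 88, 39, 157, 152, 151, 39, 155, 145, 153, 155, 154, 154, 154]
ptr -31 [148, 148, 148, 148, 149, 148, 148, 148, 148, 148, 148, 150, 148, 148, 148, 189, 191, 99, 36, 154, 149, 121, 44, 151, 151, 152, 152, 151, 151, 151]
ptr -33 [147, 148, 149, 148, 149, 148, 148, 148, 147, 148, 149, 148, 149, 148, 149, 189, 190, 101, 38, 154, 150, 99, 48, 150, 151, 151, 150, 152, 152, 151]
mrk -33 [147, 148, 148, 148, 148, 148, 149, 149, 149, 148, 150, 148, 149, 147, 170, 190, 207, 100, 153, 149, 158, 94, 126, 149, 151, 152, 151, 152, 152, 150]
mrk -36 [147, 148, 147, 148, 149, 148, 148, 148, 149, 149, 149, 149, 148, 148, 181, 189, 205, 98, 151, 149, 153, 104, 125, 150, 151, 151, 151, 152, 153, 153]
mrk -39 [147, 148, 148, 149, 147, 147, 145, 148, 149, 148, 149, 149, 148, 148, 170, 193, 200, 99, 149, 150, 155, 100, 122, 151, 152, 151, 152, 152, 151, 151]
jaw_handle 0.62 [284. 216.] [132 240] [258 342]
stamp 0.94 [553.  99.] [ 83 545] [115 559]
```

```bash
python3 -m crank '[[0.002,0,0,0,0],[0.002,0,0,0,0],[0.002,0,0,0,0],[0.0015,0,0,0,0],[0,0,0,0,0]]'
python3 -m crank '[[0,0,0,0,0],[0,0,0,0,0],[0,0,0,0,0],[0,0,0,0,0],[0,0,0,0,0]]'
python3 m.py
```

```text
time_s: 15.77
ee_pos: [513.7, 67.0, 42.4]
ee_rot: [3.095, -0.534, -0.006]
contact_force: [-9.0, 2.5, 6.0]
gripper_width: 0.005
grasp_force: 4.7
time_s: 16.18
ee_pos: [513.5, 67.1, 42.4]
ee_rot: [3.095, -0.534, -0.006]
contact_force: [-9.9, 1.3, 5.1]
gripper_width: 0.005
grasp_force: 4.6
tcp -25.3 0.9 F -9.8
[-50, -48, -46, -44, -42, -40, -38, -36, -34, -32, -30, -28, -26, -24, -22, -20, -18, -16, -14, -12, -10, -8, -6, -4, -2, 0, 2, 4, 6, 8]
ptr -29 [156, 151, 150, 151, 151, 149, 149, 154, 156, 156, 156, 154, 152, 149, 151, 155, 152, 156, 189, 192, 88, 106, 49, 156, 153, 155, 157, 155, 146, 153]
ptr -31 [155, 148, 148, 148, 148, 148, 148, 149, 148, 148, 148, 149, 148, 148, 149, 150, 149, 155, 190, 190, 90, 104, 56, 153, 151, 152, 151, 151, 151, 151]
ptr -33 [155, 149, 148, 148, 149, 148, 148, 148, 148, 148, 148, 150, 148, 148, 149, 149, 147, 153, 190, 189, 147, 94, 54, 154, 151, 151, 152, 152, 151, 151]
mrk -33 [148, 148, 148, 148, 148, 148, 148, 149, 148, 148, 149, 148, 148, 148, 149, 150, 150, 155, 189, 205, 156, 103, 152, 150, 150, 152, 151, 151, 152, 151]
mrk -36 [149, 148, 147, 147, 148, 147, 148, 148, 147, 149, 149, 150, 148, 148, 149, 149, 149, 180, 189, 208, 141, 104, 152, 151, 151, 150, 151, 151, 153, 153]
mrk -39 [148, 148, 148, 148, 148, 147, 146, 148, 147, 149, 149, 149, 148, 147, 148, 148, 150, 143, 169, 196, 152, 101, 153, 152, 152, 152, 151, 151, 150, 152]
jaw_handle 0.95 [285. 216.] [142 240] [259 342]
pad 0.55 [286. 156.] [142 265] [197 303]
stamp 0.95 [290.  99.] [ 59 266] [142 313]
```

```bash
python3 -m crank '[[0.0006,0,0,0,0],[0,0,0,0,0],[0,0,0,0,0],[0,0,0,0,0],[0,0,0,0,0]]'
for i in 1 2 3 4 5 6 7 8 9 10; do python3 -m crank '[[0,0,0,0,0],[0,0,0,0,0],[0,0,0,0,0],[0,0,0,0,0],[0,0,0,0,0]]' | tr '\n' ' ' | cut -c1-150; done
python3 - <<'E'
from h import *
u=np.array([.942,-.3355]);v=np.array([.3355,.942]);o=np.array([537.,57.7])
s=robot.sense();M=cams.camera_model("wrist");im=cv2.cvtColor(cams.camera("wrist"),6)
p=s["ee_pos"][:2]-o; print("tcp",(p@u).round(1),(p@v).round(1),"F",s["contact_force"].round(1))
for col in (306,310,314,318):
    q=proj("wrist",[*(o-11*u-34*v),14],M); c=int(q[0])+(col-310); r0=int(q[1])
    print(c,r0,im[r0-10:r0+11,c].tolist())
for x in (-15,-11,-7): print(x,[proj("wrist",[*(o+x*u-34*v),z],M).round(1).tolist() for z in (11,20)])
cams.camera("top")
for r in models.regions_of("wrist","stamp")[:1]: print(r["confidence"],r["location"])
E
```

```text
time_s: 16.8
ee_pos: [513.9, 66.9, 42.4]
ee_rot: [3.095, -0.534, -0.006]
contact_force: [-9.8, 2.5, 5.2]
gripper_width: 0.007
grasp_force: 4.8
time_s: 17.22 ee_pos: [513.9, 66.9, 42.4] ee_rot: [3.095, -0.534, -0.006] contact_force: [-9.3, 1.2, 5.8] gripper_width: 0.008 grasp_force: 4.8 
time_s: 17.63 ee_pos: [513.9, 66.9, 42.4] ee_rot: [3.095, -0.534, -0.006] contact_force: [-9.1, 2.5, 5.8] gripper_width: 0.003 grasp_force: 4.8 
time_s: 18.05 ee_pos: [513.9, 66.9, 42.4] ee_rot: [3.095, -0.534, -0.006] contact_force: [-9.8, 2.4, 5.3] gripper_width: 0.003 grasp_force: 4.8 
time_s: 18.47 ee_pos: [513.9, 66.9, 42.4] ee_rot: [3.095, -0.534, -0.006] contact_force: [-10.5, 2.4, 5.2] gripper_width: 0.006 grasp_force: 4.8 
time_s: 18.88 ee_pos: [513.9, 66.9, 42.4] ee_rot: [3.095, -0.533, -0.006] contact_force: [-9.9, 2.7, 6.1] gripper_width: 0.005 grasp_force: 4.8 
time_s: 19.3 ee_pos: [513.9, 66.9, 42.4] ee_rot: [3.095, -0.533, -0.006] contact_force: [-8.6, 1.6, 6.2] gripper_width: 0.007 grasp_force: 4.8 
time_s: 19.72 ee_pos: [513.9, 66.9, 42.4] ee_rot: [3.095, -0.534, -0.006] contact_force
[... 393 characters left out ...]
rot: [3.095, -0.533, -0.006] contact_force: [-9.1, 3.2, 5.6] gripper_width: 0.008 grasp_force: 4.8 
tcp -24.9 1.0 F [-9.1  3.2  5.6]
331 217 [151, 153, 127, 37, 68, 101, 126, 152, 82, 133, 206, 190, 188, 190, 189, 148, 86, 107, 156, 151, 150]
335 217 [150, 153, 140, 42, 70, 95, 95, 147, 125, 134, 206, 189, 189, 190, 190, 151, 89, 102, 155, 149, 148]
339 217 [151, 156, 153, 41, 72, 100, 116, 146, 118, 154, 207, 189, 189, 189, 192, 184, 80, 109, 154, 149, 149]
343 217 [152, 156, 151, 39, 74, 98, 110, 156, 149, 149, 162, 168, 181, 168, 63, 42, 93, 111, 153, 148, 147]
-15 [[334.7, 221.6], [337.0, 226.0]]
-11 [[335.0, 216.1], [337.3, 220.2]]
-7 [[335.3, 210.5], [337.6, 214.4]]
0.75 [551.6, 109.4]
```

```bash
python3 -c "
from rig import order; print(order.sign_off())"
```

```text
the job is handed in; nothing more can be done
None
```

The wooden stamp is standing in the clamp seat, gripped at about 7 N and released there. I handed the job in after holding the handle about 4 s with the pointer between the marks (estimated travel 33–34 mm, about 10 N) and still holding it. After the final push I checked only force and pixel readings, since my picture views were used up; no verdict came back at hand-in.

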